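Gauge a resin radius with a square on the measuring board

TASK

Measure the resin radius on the oak measuring board. With the bone still where it lies, first lay the metal square down with the inner face of its heavy stock flush against the board's long edge nearest the arm and its blade across the board just beyond the bone's free (wide) end; then slide it along that edge, still flush, until the blade meets the bone and pushes it home against the upright end stop; press it there for a moment with about 10 N, gently, without forcing it. Let go and leave the square lying there, stock tight to the edge and blade touching the bone; move the bone only with the square, and leave the mandible, kidney dish and brass pin alone.

Things in the scene. Friction and masses are not known exactly. Their poses are not given: they have to be found in the camera images.
- board: fixed pale oak board on the ledge (ledge z = 0), 90 (x) by 320 (y) by 18 mm thick; origin at the centre of its underside. Its long edge nearest the arm is the upright face x = -45 mm. +y runs along it to the end stop. Two dark V rests, 10 mm wide along y, up to 40 mm above the ledge, stand on it at y = -30 and +70 mm and carry the bone
- stop: dark wooden upright end stop fixed on the board, 80 (x) by 18 (y) by 50 mm tall, top 68 mm above the ledge; origin at the bottom middle of its face towards the bone, at y = +142 mm on the board; axes as the board's; the bone lies on its -y side
- bone: loose off-white resin radius (forearm bone), 220 mm long, about 0.12 kg, lying in the V rests, where it slides lengthways; origin mid-axis, +y to the head. Axis 36 mm above the ledge, at board x = -5 mm. Shaft 15 mm thick; head (towards the stop) 22 mm; free end (-y) flares to 29 mm, flat. At the start the head is 8 to 35 mm short of the stop
- bone_tip (a point): centre of the flat free (wide) end face of the bone, the one the blade must touch
- bone_head (a point): centre of the flat head end face of the bone, the one that must meet the stop
- square: loose L-shaped metal square on the ledge, 0.45 kg. Origin: inner corner of the L, at its underside. Stock: dark steel, x -28 to 0, y -10 to 95, z 0 to 20 mm, inner face x = 0. Blade: aluminium, x 0 to 85, y -10 to 0, z 21 to 50 mm, inner face y = 0; it passes 3 mm over the board. In use its axes are parallel to the board's: stock outside the near edge, pointing to the stop
- square_grip (a point): grip point on the square's upright aluminium heel over the stock, at square x = -14, y = -5, z = 46 mm; the heel is 10 mm thick (square y) and 28 mm long (square x), z 20 to 62 mm, and is taken from above with the fingers closing along the square's y
- mandible: bystander: yellowed plastic lower jaw, horseshoe about 110 by 110 by 60 mm, origin at the middle of its underside
- dish: bystander: small blue enamel kidney dish, 75 by 150 by 34 mm, origin at the middle of its underside
- pin: bystander: brass hinge pin lying on the ledge, 60 mm long (y), 12 mm thick at its head, origin at its middle on the ledge
Mind the look-alikes: they are no part of the job. Leave any red look-alike of the square alone. Leave any purple look-alike of the bone alone.

How it is judged:
On the way, in this order (a step that is already met when the one before it is completed fails the run):
1. the square lies flat, stock flush to the near edge (2.5 mm, 0.03 rad), blade over the board beyond the free end, the bone not yet moved (under 4 mm) (x of square in the frame of board between -0.0475 and -0.0435 m and angle between the y axis of square and the y axis of board, either way round below 0.03 rad and angle between square's own z axis and vertical below 0.06 rad and z of square in the frame of board between -0.004 and 0.004 m and distance of bone from where it was at the start of the episode below 0.004 m and y of bone_tip in the frame of square above 0 m and x of bone_tip in the frame of square between 0.01 and 0.08 m), for 0.2 s.
2. with the stock still flush, the blade presses the bone against the end stop with more than 5 N (x of square in the frame of board between -0.0475 and -0.0435 m and angle between the y axis of square and the y axis of board, either way round below 0.03 rad and angle between square's own z axis and vertical below 0.06 rad and z of square in the frame of board between -0.004 and 0.004 m and y of bone_head in the frame of stop between -0.0025 and 0.0015 m and z of bone in the frame of board between 0.032 and 0.04 m and contact force between square and bone above 5 N and contact force between bone and stop above 5 N), for 0.2 s.
At the end, for the whole second after the job is handed in: The square lies flat on the ledge, released and at rest, stock within 2 mm of the board's near edge and parallel to it within 0.02 rad; the bone lies in its rests with its head within 2.5 mm of the end stop and the blade within 2.5 mm of its free end (x of square in the frame of board between -0.047 and -0.0435 m and angle between the y axis of square and the y axis of board, either way round below 0.02 rad and angle between square's own z axis and vertical below 0.06 rad and z of square in the frame of board between -0.004 and 0.004 m and y of bone_head in the frame of stop between -0.0025 and 0.0015 m and z of bone in the frame of board between 0.032 and 0.04 m and y of bone_tip in the frame of square between -0.0015 and 0.0025 m and x of bone_tip in the frame of square between 0.01 and 0.08 m and linear speed of each of square, bone below 0.01 m/s); the robot touches nothing.
It fails at once if the bone is squeezed with more than 30 N (contact force between square and bone above 30 N or contact force between bone and stop above 30 N).
It fails at once if the fingers or arm push the bone (contact force between any of the fingers, the arm and bone above 1 N).
It fails at once if the mandible, dish or pin is moved more than 20 mm (distance of any of mandible, dish, pin from where it was at the start of the episode above 0.02 m).
It also fails if it takes over 56 s, if anything falls off the work surface, if the arm or the gripper's body presses on something with over 40 N, if the wrist force passes 120 N, or if a joint passes its speed limit or range.

ROBOT

A 6-joint arm with a two-finger parallel gripper is mounted at the origin on the work surface. World frame = base frame: x ahead of the robot, y to its left, z up, the work surface at z = 0. Lengths are in m, angles in rad, forces in N, time in s.
With the tool pointing down it reaches from about 0.4 to 0.825 m from the base axis. Payload 7 kg.
Tool frame: the origin (TCP) lies on the centre line of the jaws, within the pads' length; the fingertips stand 22 mm ahead of it and the grasp point (between the pads) lies 3 mm ahead of it; z points along the fingers, y is the line along which they close (so a half turn about z gives the same grasp; the last joint's range is limited). The gripper opens to 88 mm and grips with 3 to 60 N. Pads are 19 mm wide; open, the fingers measure 130 mm over their backs; the gripper's body (78 mm by 193 mm) begins 47 mm behind the grasp point.
Start: joints at [1.425, 0.359, 0.012, 0, -1.224, -0.288], TCP at [0.284, 0.612, 0.249] pointing down, gripper open.
Joint ranges: [-3.07, 3.07], [-1.43, 2.12], [-1.02, 1.25], [-3.03, 1.67], [-3.05, -0], [-3.03, 3.03]. Speed limits (rad/s): [2.39, 2.39, 3.01, 3.14, 3.14, 3.14].

INTERFACE

Orientations are given as [roll, pitch, yaw] about the fixed x, y, z axes, in that order (R = Rz(yaw) Ry(pitch) Rx(roll)).
In Python, from station import arm gives the robot as it stands.
- The arm moves only by the tool arm_command, never from a script. Its argument "series" is one flat list of numbers, 7 for each row, row after row: the turn, a rotation vector about the tool's x, y, z each as a share of 90 degrees, from -1 to 1, then the shift along the tool's x, y, z each as a share of 0.1 m, from -1 to 1, then the opening, from 0 (shut) to 1 (fully open). A call has 1 to 8 rows; each row is the pose to reach, as a shift and turn from the pose commanded when the call began, along the tool's axes at that moment; what a row does not reach only later rows make up. A row lasts 1/8 s, in which the tool goes at most 62.5 mm and 10.7 degrees, less where a joint would pass 70% of its speed; a pose out of reach is approached as far as the arm can. A call with a number of a shift or a turn outside -1 to 1 is refused whole. A call with a gripper value outside its range is refused whole. The fingers move at their own pace and stop on an object; "force" is the grip in N (left out, the last holds). Time passes only in rows, so rows that repeat a pose let the fingers close. It gives the time, the measured TCP pose, the force, the opening and the grip force at its end, in the units of the state.
- arm.get_state(): the state, without advancing time (a new reading comes with each control period).
- arm.grab_frame(name): name is "scene" or "top" or "wrist"; returns the picture (420x560x3 uint8, blue, green, red); there is no depth.
- arm.camera_model(name): a dict with "fovy" (degrees; the focal length in pixels is half the picture's height over the tangent of half this angle, whatever the lens; pixels are square), "cx", "cy" (the principal point, pixels), "pose" (4x4, takes a point from camera to world coordinates). Camera axes: x right, y down, z forward; pixel columns grow to the right and rows downward; lengths in m; the calibration is good to about 2 mm. A picture is of the moment at which its call begins: read the wrist's pose just before it. camera_model takes no time and is no camera call; for the wrist camera it gives the pose at the moment of the call.
- arm.job_done(): hands the job in; it is judged then, once.
The state is a dict: "t": time; "q": joint angles; "qd": joint speeds; "joint_efforts": joint torques, N m; "eef_pos": TCP position; "ee_rot": TCP orientation; "force": force on the tool from outside, world axes, zero at the start; "moment": the same for the moment, N m; "width": finger opening in m; "gripper_force": force on a finger pad.
Only numpy, scipy, OpenCV 4.12 (cv2) and the standard library are available. Lean on these libraries where they do the work, as an engineer would, in place of code of your own. Each camera call takes 0.05 s, during which the arm holds its last target. There are 200 camera calls.

## Working session

There is one attempt and no reset: what is moved stays moved. The work goes in short steps, Python scripts to look and compute and a tool call to move; the robot and the scene stay as the last step left them, time stands still between calls to the robot, and variables do not carry over. Pictures are saved under pics/ and viewed, at most 10 in all, crops included, and the job is handed in when it is done.

Besides the shell and the picture viewer there is one more tool, called in YAML: its name, and indented under it one key for each argument. arm_command: Moves the arm, as the interface text tells. Its arguments: {"type":"object","properties":{"series":{"type":"array"},"force":{"type":"number"}},"required":["series"]}

```bash
mkdir -p pics && cat > h.py <<'E'
import numpy as np, cv2
from station import arm
def K(n):
    m=arm.camera_model(n); f=210/np.tan(np.radians(m['fovy'])/2); return m,f
def ray(n,u,v,m=None):
    mm,f=K(n); m=m or mm; T=np.array(m['pose'])
    d=T[:3,:3]@np.array([(u-m['cx'])/f,(v-m['cy'])/f,1.]); return T[:3,3],d
def onz(n,u,v,z,m=None):
    o,d=ray(n,u,v,m); return o+d*(z-o[2])/d[2]
def tri(r1,r2):
    A=[];b=[]
    for o,d in (r1,r2):
        d=d/np.linalg.norm(d);P=np.eye(3)-np.outer(d,d);A.append(P);b.append(P@o)
    A=np.vstack(A);b=np.hstack(b);x=np.linalg.lstsq(A,b,rcond=None)[0];return x,np.linalg.norm(A@x-b)
E
python3 - <<'E'
from h import *
print(arm.get_state())
for n in('top','scene','wrist'):
    m=arm.camera_model(n);print(n,m['fovy'],m['cx'],m['cy'],np.round(m['pose'],3).tolist())
    cv2.imwrite(f'pics/{n}0.png',arm.grab_frame(n))
E
```

```text
{'t': 0.0, 'q': array([ 1.42509504e+00,  3.59364402e-01,  1.10668764e-02, -3.61940513e-04,
       -1.22412412e+00, -2.88101206e-01]), 'qd': array([ 1.78024739e-03,  9.00223585e-04,  2.70834577e-04,  1.20584693e-03,
       -1.12962372e-03, -3.59743770e-06]), 'joint_efforts': array([-3.95219777e-04, -5.82717597e+01,  2.93045783e+01,  6.99737549e+00,
        6.94096714e-03, -1.48094314e-04]), 'eef_pos': array([0.28354433, 0.61204942, 0.24763858]), 'ee_rot': array([ 3.13993764e+00, -1.35624557e-04, -4.33925631e-01]), 'force': array([-0.42008146,  0.09060617,  0.45672604]), 'moment': array([-0.01134925, -0.09515874,  0.02367924]), 'gripper_force': 0.0, 'width': 0.0876743578828072}
top 47.496599979037114 278.0123950905168 213.33337601730585 [[-0.011, -0.974, 0.227, 0.292], [-1.0, 0.011, 0.002, 0.013], [-0.004, -0.227, -0.974, 1.074], [0.0, 0.0, 0.0, 1.0]]
scene 54.4022304818116 281.033453731295 205.76190638098967 [[0.633, 0.554, -0.541, 1.039], [0.774, -0.441, 0.455, -0.42], [0.013, -0.706, -0.708, 0.704], [0.0, 0.0, 0.0, 1.0]]
wrist 58.40238138153642 279.33407665445907 206.27258612717443 [[-0.42, -0.864, -0.277, 0.359], [-0.908, 0.4, 0.127, 0.577], [0.001, 0.305, -0.952, 0.384], [0.0, 0.0, 0.0, 1.0]]
```

View pics/top0.png

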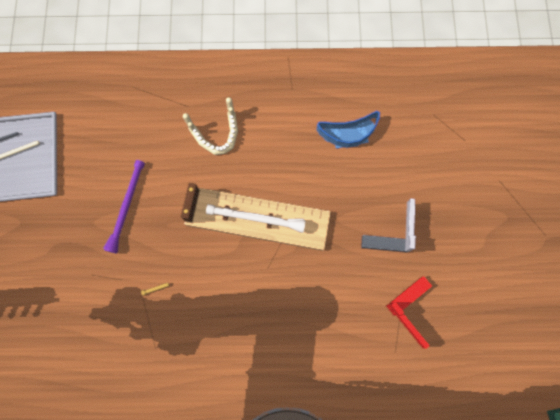

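View pics/scene0.png

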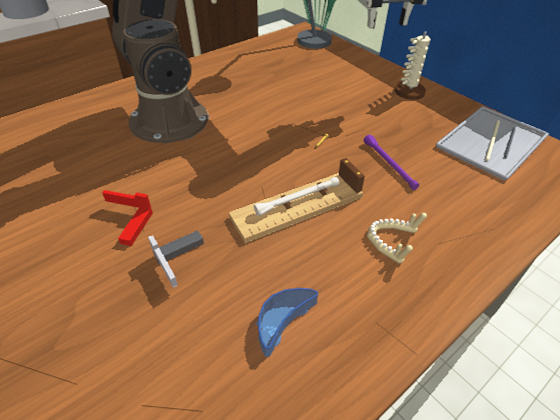

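The top view shows the board from (184,224) to (330,212), with the stop at its left end. The grey square is at (362–415, 200–250), its heel near (410,246), and the red look-alike is below it. The scene view agrees.

```bash
python3 - <<'E'
from h import *
for nm,u,v,z in[('near-stop corner',184,224,.018),('near-free corner',326,249,.018),('far-free',330,212,.018),('bone tip',304,226,.036),('bone head',208,210,.036),('heel',410,246,.062),('stock end',362,243,.02),('blade end',411,200,.05),('pin',156,289,0)]:
    print(nm,np.round(onz('top',u,v,z),4))
a=onz('top',184,224,.018);b=onz('top',326,249,.018);d=a-b;print('yaw',np.degrees(np.arctan2(-d[0],d[1])))
E
```

```text
near-stop corner [0.5162 0.2274 0.018 ]
near-free corner [ 0.4556 -0.0917  0.018 ]
far-free [ 0.5403 -0.1036  0.018 ]
bone tip [ 0.5048 -0.0428  0.036 ]
bone head [0.5438 0.1711 0.036 ]
heel [ 0.4532 -0.2673  0.062 ]
stock end [ 0.4679 -0.1723  0.02  ]
blade end [ 0.558  -0.2803  0.05  ]
pin [0.3726 0.2885 0.    ]
yaw -10.7581647615644
```

View pics/wrist0.png

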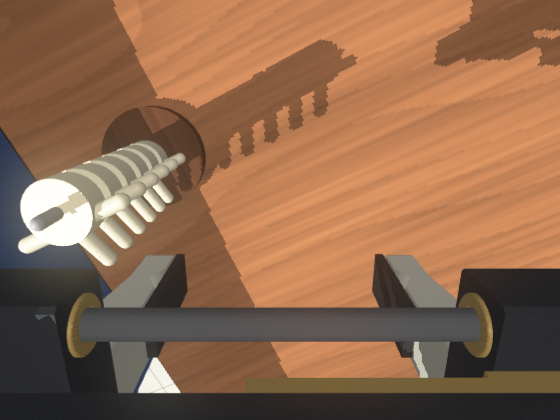

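The wrist view shows only the spine model and bare table. I'm driving the wrist over the work.

arm_command:
  series: [0,0,-0.157,0.5,1,0,1,0,0,-0.157,0.5,1,0,1,0,0,-0.157,0.5,1,0,1]

```text
t: 0.52
eef_pos: [0.2871, 0.4977, 0.2492]
ee_rot: [-3.141, 0.0, -0.188]
force: [-0.3, 0.6, 0.6]
width: 0.0879
gripper_force: 0.0
```

arm_command:
  series: [0,0,0,0.54,0.98,-0.06,1,0,0,0,0.54,0.98,-0.06,1,0,0,0,0.54,0.98,-0.06,1]

```text
t: 0.9
eef_pos: [0.3225, 0.3924, 0.2552]
ee_rot: [-3.141, -0.0, -0.19]
force: [-0.2, 0.2, -0.2]
width: 0.0877
gripper_force: 0.0
```

arm_command:
  series: [0,0,0,0.54,0.98,-0.06,1,0,0,0,0.54,0.98,-0.06,1,0,0,0,0.54,0.98,-0.06,1]

```text
t: 1.27
eef_pos: [0.3573, 0.2867, 0.261]
ee_rot: [-3.141, -0.0, -0.19]
force: [-0.2, 0.1, 0.2]
width: 0.088
gripper_force: 0.0
```

arm_command:
  series: [0,0,0,0.54,0.98,-0.06,1,0,0,0,0.54,0.98,-0.06,1,0,0,0,0.54,0.98,-0.06,1]

```text
t: 1.65
eef_pos: [0.3924, 0.1808, 0.2668]
ee_rot: [-3.141, -0.0, -0.19]
force: [0.3, 0.3, -1.0]
width: 0.0873
gripper_force: 0.0
```

arm_command:
  series: [0,0,0,0.54,0.98,-0.06,1,0,0,0,0.54,0.98,-0.06,1,0,0,0,0.54,0.98,-0.06,1]

```text
t: 2.02
eef_pos: [0.4275, 0.0746, 0.2726]
ee_rot: [3.141, -0.0, -0.19]
force: [0.8, 0.5, -0.1]
width: 0.0875
gripper_force: 0.0
```

arm_command:
  series: [0,0,0,0.54,0.98,-0.06,1,0,0,0,0.54,0.98,-0.06,1,0,0,0,0.54,0.98,-0.06,1,0,0,0,0.54,0.98,-0.06,1]

```text
t: 2.52
eef_pos: [0.4616, -0.0298, 0.2782]
ee_rot: [3.142, 0.001, -0.187]
force: [0.9, 0.0, -0.1]
width: 0.0878
gripper_force: 0.0
```

```bash
cat >> h.py <<'E'
import pickle
def snap(tag):
    m=arm.camera_model('wrist');im=arm.grab_frame('wrist');cv2.imwrite(f'pics/{tag}.png',im)
    pickle.dump((m,im),open(tag+'.pkl','wb'));s=arm.get_state();print(s['t'],s['eef_pos'],s['ee_rot'],s['force'],s['width'])
E
python3 -c "
from h import *
snap('w1')"
```

```text
2.575 [ 0.46141123 -0.02952547  0.27825149] [-3.14156621e+00  4.62337811e-04 -1.86104121e-01] [ 0.38095899 -0.03877239 -0.58014083] 0.08735089125490468
```

View pics/w1.png

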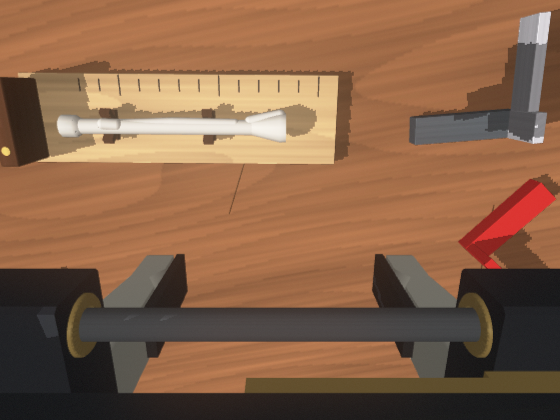

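The wrist view shows the board's near edge at row ≈163 (cols 30–335), the bone tip at (285,126), the heel at (527,127) and the stock end at (412,130). I need a second view, closer to the square.

arm_command:
  series: [0,0,0,0,0.7,0,1,0,0,0,0,0.7,0,1]

```text
t: 2.82
eef_pos: [0.4476, -0.1001, 0.2786]
ee_rot: [3.142, 0.0, -0.187]
force: [0.3, 0.6, 0.1]
width: 0.0876
gripper_force: 0.0
```

arm_command:
  series: [0,0,0,0,0.7,0,1,0,0,0,0,0.7,0,1,0,0,0,0,0.7,0,1,0,0,0,0,0.7,0,1]

```text
t: 3.32
eef_pos: [0.4356, -0.1673, 0.2786]
ee_rot: [-3.141, -0.0, -0.186]
force: [-0.2, -0.3, 0.5]
width: 0.0879
gripper_force: 0.0
```

```bash
python3 -c "
from h import *
snap('w2')"
```

```text
3.375 [ 0.43555654 -0.16729189  0.2786249 ] [-3.14138777e+00 -2.51821182e-04 -1.85394906e-01] [-0.66067939  0.8417181  -0.42375498] 0.08771428864859222
```

View pics/w2.png

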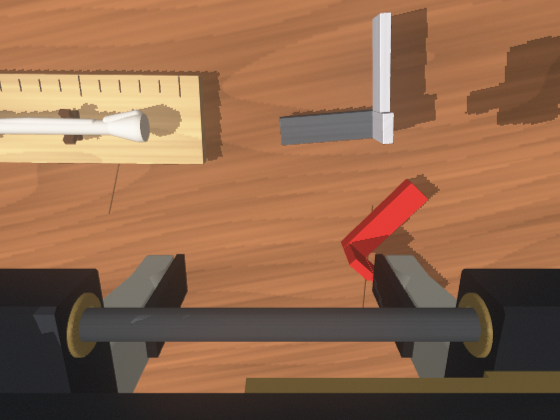

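In w2 the heel is at (383,127), the blade runs up to row 14, the stock's left end is at (281,130), and the board's near free corner is at (203,163). Next I extract edges and corners.

```bash
cat > m.py <<'E'
from h import *
def load(t): return pickle.load(open(t+'.pkl','rb'))
def contour(im,lo,hi,roi,eps=1.5):
    x0,y0,x1,y1=roi
    mk=cv2.inRange(cv2.cvtColor(im[y0:y1,x0:x1],cv2.COLOR_BGR2HSV),lo,hi)
    c=max(cv2.findContours(mk,0,cv2.CHAIN_APPROX_NONE)[0],key=cv2.contourArea)
    return (c[:,0]+[x0,y0]).astype(float),cv2.approxPolyDP(c,eps,True)[:,0]+[x0,y0]
E
python3 - <<'E'
from m import *
for t,rb,rs in(('w1',(20,60,345,175),(395,0,560,155)),('w2',(0,60,215,175),(265,0,410,155))):
    m,im=load(t)
    h=cv2.cvtColor(im,cv2.COLOR_BGR2HSV)
    if t=='w2':
        for p in((383,60),(376,60),(387,60),(378,120),(390,125),(382,140),(330,120),(330,138),(250,130),(180,150),(300,20)):print(p,h[p[1],p[0]])
    c,a=contour(im,(10,40,150),(30,160,255),rb);print(t,'board',a.tolist())
    c,a=contour(im,(0,0,120),(180,50,255),rs);print('alu',a.tolist())
    c,a=contour(im,(0,0,0),(180,75,119),rs);print('stock',a.tolist())
E
```

```text
w1 board [[20, 167], [22, 169], [20, 174], [239, 174], [244, 163], [242, 174], [344, 174], [344, 157], [342, 160], [333, 162], [338, 76], [219, 74], [219, 96], [217, 74], [84, 73], [83, 76], [86, 84], [81, 85], [84, 87], [84, 91], [48, 91], [39, 93], [41, 105], [87, 109], [87, 112], [67, 112], [76, 113], [80, 116], [97, 115], [97, 110], [100, 107], [117, 108], [119, 106], [133, 107], [134, 111], [141, 109], [142, 112], [119, 114], [119, 118], [202, 118], [200, 110], [202, 108], [211, 108], [216, 111], [216, 118], [244, 119], [249, 115], [283, 109], [286, 113], [285, 141], [279, 142], [255, 135], [235, 134], [217, 135], [213, 144], [204, 144], [202, 141], [203, 134], [121, 134], [121, 138], [114, 143], [104, 143], [102, 133], [83, 134], [78, 138], [64, 138], [64, 140], [65, 138], [70, 140], [88, 137], [94, 140], [92, 143], [58, 145], [56, 141], [49, 141], [48, 143], [57, 144], [48, 147], [50, 155], [47, 158]]
alu [[550, 11], [540, 12], [520, 19], [518, 42], [526, 44], [531, 41], [536, 44], [529, 111], [538, 110]]
stock [[536, 43], [517, 44], [510, 109], [410, 117], [409, 141], [417, 1
[... 242 characters left out ...]
5) [150   3 223]
(382, 140) [165   9 180]
(330, 120) [135   4 116]
(330, 138) [150   5 110]
(250, 130) [ 12 140 164]
(180, 150) [ 20  92 240]
(300, 20) [ 12 140 168]
w2 board [[0, 73], [0, 118], [60, 117], [57, 114], [60, 108], [69, 108], [71, 110], [78, 109], [80, 118], [102, 119], [106, 115], [138, 109], [147, 115], [150, 126], [147, 140], [139, 142], [110, 134], [83, 134], [83, 138], [77, 140], [74, 144], [65, 144], [62, 140], [64, 134], [0, 134], [0, 174], [214, 174], [214, 160], [208, 161], [207, 159], [202, 163], [197, 75]]
alu [[389, 12], [380, 13], [373, 18], [372, 137], [382, 143], [392, 142], [393, 113], [389, 111]]
stock [[372, 110], [280, 117], [282, 143], [371, 137], [370, 112]]
```

```bash
cat >> m.py <<'E'
def edge(im,a,b,half=6,n=40):
    """subpixel line points along a->b, strongest gradient across"""
    g=cv2.GaussianBlur(im,(0,0),1).astype(np.float32)
    a,b=np.array(a,float),np.array(b,float);d=(b-a)/np.linalg.norm(b-a);nn=np.array([-d[1],d[0]])
    s=np.arange(-half,half+.01,.25);P=a+np.linspace(0,1,n)[:,None]*(b-a)
    X=P[:,None]+s[None,:,None]*nn
    v=cv2.remap(g,X[...,0].astype(np.float32),X[...,1].astype(np.float32),cv2.INTER_LINEAR)
    G=np.abs(np.gradient(v,axis=1)).sum(2);k=G.argmax(1);E=X[np.arange(n),k].astype(np.float32)
    vx,vy,x,y=cv2.fitLine(E,cv2.DIST_HUBER,0,.01,.01).ravel();r=(E-[x,y])@[-vy,vx]
    print('  rms',round(float(np.sqrt(np.mean(r**2))),2),end='')
    if vx*d[0]+vy*d[1]<0:vx,vy=-vx,-vy
    p0=np.array([x,y]);dd=np.array([vx,vy]);return p0+dd*((a-p0)@dd),p0+dd*((b-p0)@dd)
def wline(t,a,b,z,half=6):
    m,im=load(t);e=edge(im,a,b,half);w=[onz('wrist',*p,z,m)[:2] for p in e];d=w[1]-w[0]
    print('',t,np.round(e,1).tolist(),np.round(w,4).tolist(),'ang',round(np.degrees(np.arctan2(d[1],d[0])),2));return w,e
def isect(w1,w2):
    A=np.array([w1[1]-w1[0],-(w2[1]-w2[0])]).T;s=np.linalg.solve(A,w2[0]-w1[0]);return w1[0]+s[0]*(w1[1]-w1[0])
E
python3 - <<'E'
from m import *
print('board near');b1,_=wline('w1',(60,163),(325,163),.018);b2,_=wline('w2',(10,164),(195,163),.018)
print('board free');f1,_=wline('w1',(337.5,85),(335,155),.018,3);f2,_=wline('w2',(198,82),(203,158),.018,4)
print(isect(b1,f1),isect(b2,f2))
print('stock outer');s1,_=wline('w1',(500,138),(422,143),.02,4);s2,_=wline('w2',(365,138),(287,143),.02,4)
print('blade outer');l1,_=wline('w1',(542,100),(549,20),.05,4);l2,_=wline('w2',(391,103),(390,20),.05,4)
print('corner',isect(s1,l1),isect(s2,l2))
print('heel outer');wline('w2',(393,115),(392.5,140),.062,3);wline('w1',(545,115),(543,136),.062,3)
print('bone tip');wline('w1',(286.5,115),(285.5,139),.036,4)
for nm,p,q in(('heel corner',(546,112),(393,113)),('blade end corner',(550,11),(389,12)),('board corner',(333,163),(202,163))):
    print(nm,tri(ray('wrist',*p,load('w1')[0]),ray('wrist',*q,load('w2')[0])))
E
```

```text
board near
  rms 0.27 w1 [[60.0, 161.1], [325.0, 163.4]] [[0.5113, 0.1989], [0.4564, -0.0784]] ang -101.2
  rms 0.33 w2 [[10.0, 161.8], [195.0, 163.4]] [[0.4942, 0.1147], [0.4561, -0.0792]] ang -101.11
board free
  rms 0.28 w1 [[337.6, 85.0], [334.0, 154.9]] [[0.5329, -0.1027], [0.4636, -0.0891]] ang 168.92
  rms 0.23 w2 [[198.3, 82.0], [202.6, 158.0]] [[0.5358, -0.1032], [0.4603, -0.0886]] ang 169.04
[ 0.45460898 -0.08737051] [ 0.45451356 -0.08748968]
stock outer
  rms 0.24 w1 [[500.0, 137.9], [422.1, 144.1]] [[0.4496, -0.2613], [0.4583, -0.1811]] ang 83.84
  rms 0.28 w2 [[365.0, 138.3], [287.1, 144.6]] [[0.4496, -0.2607], [0.4581, -0.1797]] ang 83.97
blade outer
  rms 0.31 w1 [[539.6, 99.7], [549.5, 20.1]] [[0.4859, -0.2815], [0.5531, -0.2885]] ang -5.98
  rms 0.29 w2 [[389.1, 103.0], [390.6, 20.0]] [[0.4833, -0.2807], [0.5534, -0.2888]] ang -6.6
corner [ 0.44786106 -0.27748682] [ 0.44788545 -0.27662768]
heel outer
  rms 0.39 w2 [[392.8, 115.0], [392.5, 140.0]] [[0.4732, -0.2798], [0.4505, -0.2774]] ang 174.02
  rms 0.25 w1 [[546.2, 115.2], [543.5, 136.1]] [[0.4727, -0.2799], [0.4539, -0.278]] ang 174.15
bone tip
  rms 0.48 w1 [[285.6, 115.0], [285.5, 139.0]] [[0.5151, -0.0461], [0.4921, -0.0417]] ang 169.29
heel corner (array([ 0.47505162, -0.28059975,  0.06050701]), np.float64(0.0004415806466757604))
blade end corner (array([ 0.56005342, -0.28766347,  0.05144445]), np.float64(0.0002744200537648719))
board corner (array([ 0.45533149, -0.08680472,  0.01848323]), np.float64(3.3433265630796184e-05))
```

Geometry is consistent: heights triangulate well, board yaw is −11.1°, square yaw about −6.1°, and the heel grip is near (0.4623, −0.2735). I'm moving above the heel now.

arm_command:
  series: [0,0,-0.05,0.46,0.99,0.9,0.6,0,0,-0.05,0.46,0.99,0.9,0.6,0,0,-0.05,0.46,0.99,0.9,0.6,0,0,-0.05,0.46,0.99,0.9,0.6,0,0,-0.05,0.46,0.99,0.9,0.6]

```text
t: 4.0
eef_pos: [0.4626, -0.2735, 0.1897]
ee_rot: [3.141, -0.002, -0.108]
force: [-0.6, 0.7, -0.2]
width: 0.0533
gripper_force: 0.0
```

```bash
cat > go.py <<'E'
from h import *
import sys
# go.py x y z yawdeg : shift/turn in tool axes from the measured pose
x,y,z,yaw=map(float,sys.argv[1:5]);s=arm.get_state();p=s['eef_pos'];c=s['ee_rot'][2]
from scipy.spatial.transform import Rotation as R
d=R.from_euler('xyz',s['ee_rot']).inv().apply(np.array([x,y,z])-p)
print('t',round(s['t'],2),'pos',np.round(p,4),'rot',np.round(s['ee_rot'],4),'F',np.round(s['force'],1),'w',round(s['width'],4),'shift/0.1',np.round(d*10,3),'turnz',round((c-np.radians(yaw))/(np.pi/2),4))
E
python3 go.py .4623 -.2735 .049 -6.1; python3 - <<'E'
from h import *
m=arm.camera_model('wrist')
snap('w3')
E
```

```text
t 4.0 pos [ 0.4626 -0.2735  0.1897] rot [ 3.1414e+00 -1.7000e-03 -1.0760e-01] F [-0.6  0.7 -0.2] w 0.0533 shift/0.1 [-0.005 -0.     1.407] turnz -0.0007
4.05 [ 0.46261784 -0.27347577  0.1899806 ] [ 3.14135270e+00 -2.32450762e-03 -1.07265768e-01] [-0.07117163  0.82620042  0.34186354] 0.052893807620503726
```

View pics/w3.png

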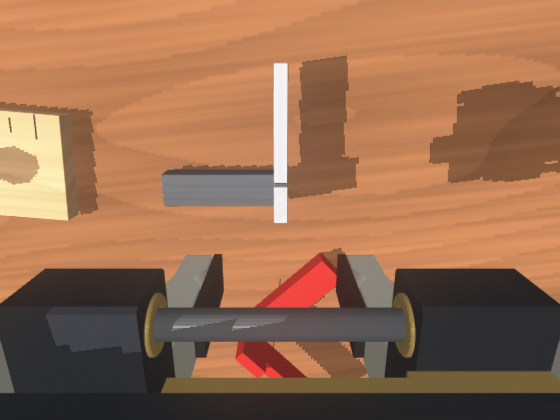

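The heel is at (281,205), stock horizontal, so the yaw is aligned and the lateral error is about 0. I'll check the red look-alike's clearance, then descend.

```bash
python3 - <<'E'
from m import *
C=np.array([.4546,-.0874]);ex=np.array([.9812,-.193]);ey=np.array([.193,.9812])
for t in('w2','w3'):
    m,im=load(t);h=cv2.cvtColor(im,cv2.COLOR_BGR2HSV);mk=cv2.inRange(h,(0,200,60),(4,255,255))|cv2.inRange(h,(175,200,60),(180,255,255))
    v,u=np.nonzero(mk[:300]);
    for z in(0.,.05):
        P=np.array([onz('wrist',a,b,z,m)[:2] for a,b in zip(u[::5],v[::5])])-C
        print(t,z,'xb max',(P@ex).max()-.045,'yb max',(P@ey).max()-.16,'yb at xbmax',(P@ey)[(P@ex).argmax()]-.16)
E
```

```text
Traceback (most recent call last):
ValueError: operands could not be broadcast together with shapes (0,) (2,)
```

arm_command:
  series: [0,0,0,0,0,0.4,0.6,0,0,0,0,0,0.8,0.6,0,0,0,0,0,0.9,0.6,0,0,0,0,0,0.9,0.6]

```text
t: 4.55
eef_pos: [0.4625, -0.2741, 0.0995]
ee_rot: [3.141, -0.001, -0.108]
force: [0.9, -0.9, 0.7]
width: 0.0527
gripper_force: 0.0
```

```bash
python3 go.py .4623 -.2735 .049 -6.1
```

```text
t 4.55 pos [ 0.4625 -0.2741  0.0995] rot [ 3.1412e+00 -6.0000e-04 -1.0750e-01] F [ 0.9 -0.9  0.7] w 0.0527 shift/0.1 [-0.002 -0.006  0.505] turnz -0.0007
```

```bash
python3 - <<'E'
from m import *
C=np.array([.4546,-.0874]);ex=np.array([.9812,-.193]);ey=np.array([.193,.9812])
for t in('w2','w3'):
    m,im=load(t);b,g,r=[im[...,i].astype(int) for i in range(3)];mk=(r>120)&(g<60)&(b<60)
    v,u=np.nonzero(mk[:300]);
    for z in(0.,.05):
        P=np.array([onz('wrist',a,c,z,m)[:2] for a,c in zip(u[::5],v[::5])])-C
        print(t,z,'xb max',(P@ex).max()-.045,'yb max',(P@ey).max()-.16,'yb at xbmax',(P@ey)[(P@ex).argmax()]-.16)
E
```

```text
w2 0.0 xb max -0.06552846379555088 yb max -0.3176897404349209 yb at xbmax -0.3845339402917385
w2 0.05 xb max -0.05343898794665775 yb max -0.30848519792134094 yb at xbmax -0.3672715364875252
w3 0.0 xb max -0.0653507731993577 yb max -0.3381046118289834 yb at xbmax -0.3844668833236433
w3 0.05 xb max -0.042868138713631675 yb max -0.33745243392668806 yb at xbmax -0.37670430714478054
```

arm_command:
  series: [0,0,0,0,0,0.2,0.6,0,0,0,0,0,0.4,0.6,0,0,0,0,0,0.5,0.6,0,0,0,0,0,0.5,0.6,0,0,0,0,0,0.5,0.6]

```text
t: 5.18
eef_pos: [0.4627, -0.2746, 0.0497]
ee_rot: [3.141, -0.002, -0.108]
force: [-0.7, -0.8, -0.2]
width: 0.0523
gripper_force: 0.0
```

arm_command:
  series: [0,0,0,0,0,0,0,0,0,0,0,0,0,0,0,0,0,0,0,0,0,0,0,0,0,0,0,0,0,0,0,0,0,0,0,0,0,0,0,0,0,0]
  force: 30

```text
t: 5.92
eef_pos: [0.4619, -0.2744, 0.0486]
ee_rot: [3.142, 0.0, -0.109]
force: [-0.3, 0.1, 0.1]
width: 0.0099
gripper_force: 30.0
```

Gripped (9.9 mm wide). The red look-alike lies at board y < −0.308, so I slide diagonally past it while turning to the board's yaw.

```bash
python3 go.py .4133 -.2016 .0487 -11.13
```

```text
t 5.92 pos [ 0.4619 -0.2744  0.0486] rot [ 3.1416e+00  1.0000e-04 -1.0860e-01] F [-0.3  0.1  0.1] w 0.0099 shift/0.1 [-0.562 -0.671 -0.001] turnz 0.0546
```

arm_command:
  series: [0,0,0.009,-0.09,-0.11,0,0,0,0,0.018,-0.19,-0.22,0,0,0,0,0.027,-0.28,-0.34,0,0,0,0,0.036,-0.37,-0.45,0,0,0,0,0.045,-0.47,-0.56,0,0,0,0,0.0545,-0.56,-0.67,0,0,0,0,0.0545,-0.56,-0.67,0,0,0,0,0.0545,-0.56,-0.67,0,0]

```text
t: 6.92
eef_pos: [0.4126, -0.2013, 0.0485]
ee_rot: [3.142, 0.001, -0.194]
force: [-3.6, 2.5, 4.6]
width: 0.0098
gripper_force: 30.0
```

```bash
python3 go.py .4427 -.0545 .0487 -11.13; python3 -c "
from h import *
snap('w4')"
```

```text
t 6.92 pos [ 0.4126 -0.2013  0.0485] rot [ 3.1416e+00  1.5000e-03 -1.9350e-01] F [-3.6  2.5  4.6] w 0.0098 shift/0.1 [ 0.013 -1.499 -0.002] turnz 0.0005
6.975 [ 0.41279263 -0.20150103  0.04854145] [ 3.14158046e+00  1.32569349e-03 -1.93930552e-01] [-2.7032618   3.28297021  4.05897393] 0.00985047960151772
```

View pics/w4.png

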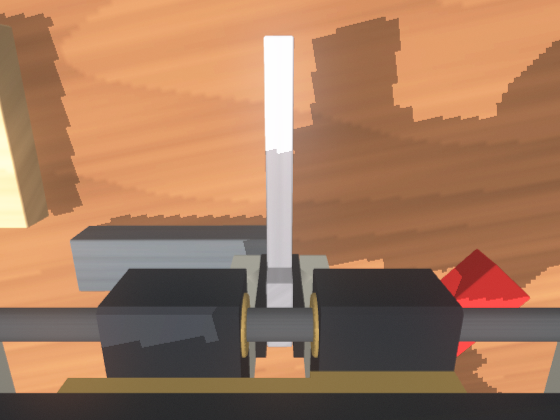

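The blade is vertical in the image (cols 265–293), so it is square with the tool. The stock's inner top edge is at row ≈239 and the board edge at row ≈226 on the left. Measuring the gap next.

```bash
python3 - <<'E'
from m import *
C=np.array([.4546,-.0874]);ex=np.array([.9812,-.193]);ey=np.array([.193,.9812])
m,im=load('w4')
w,_=wline('w4',(95,240),(235,240),.02,5)
print('stock inner x_b',[float((p-C)@ex-.045) for p in w])
w,_=wline('w4',(265,50),(266,140),.05,4);print('blade inner y_b',[float((p-C)@ey-.16) for p in w])
w,_=wline('w4',(2,226),(28,226),.018,5);print('board near x_b',[float((p-C)@ex-.045) for p in w])
E
```

```text
rms 0.0 w4 [[95.0, 239.2], [235.0, 239.3]] [[0.4429, -0.1183], [0.4302, -0.1834]] ang -101.06
stock inner x_b [-0.050519095832230645, -0.050437536646486564]
  rms 0.29 w4 [[263.4, 50.0], [264.8, 140.0]] [[0.5062, -0.2142], [0.4771, -0.2086]] ang 169.13
blade inner y_b [-0.274498828398672, -0.2746323047973575]
  rms 0.57 w4 [[2.0, 227.2], [28.0, 227.3]] [[0.4566, -0.0759], [0.4542, -0.088]] ang -101.06
board near x_b [-0.045262957016375616, -0.045247882118182835]
```

Parallel to the board within 0.1°, with a 5.3 mm gap. I'm sliding 150 mm along the board, staying off the edge.

arm_command:
  series: [0,0,0,0,-0.15,0,0,0,0,0,0,-0.3,0,0,0,0,0,0,-0.45,0,0,0,0,0,0,-0.6,0,0,0,0,0,0,-0.75,0,0]

```text
t: 7.6
eef_pos: [0.4281, -0.127, 0.0485]
ee_rot: [-3.142, 0.0, -0.194]
force: [0.0, -1.9, -0.6]
width: 0.0098
gripper_force: 30.0
```

arm_command:
  series: [0,0,0,0,-0.15,0,0,0,0,0,0,-0.3,0,0,0,0,0,0,-0.45,0,0,0,0,0,0,-0.6,0,0,0,0,0,0,-0.74,0,0,0,0,0,0,-0.74,0,0,0,0,0,0,-0.74,0,0]

```text
t: 8.48
eef_pos: [0.4424, -0.0552, 0.0485]
ee_rot: [-3.141, -0.0, -0.194]
force: [0.1, 0.4, -3.6]
width: 0.01
gripper_force: 30.0
```

arm_command:
  series: [0,0,0,0.02,0,0,0,0,0,0,0.03,0,0,0,0,0,0,0.04,0,0,0,0,0,0,0.04,0,0,0,0,0,0,0.04,0,0,0]

```text
t: 9.1
eef_pos: [0.4457, -0.0567, 0.0485]
ee_rot: [3.141, 0.001, -0.194]
force: [-3.9, -2.2, 3.7]
width: 0.0098
gripper_force: 30.0
```

```bash
python3 - <<'E'
from m import *
snap('w5')
E
```

```text
9.15 [ 0.44570741 -0.05668786  0.04854033] [ 3.14097476e+00  6.88019597e-04 -1.94418234e-01] [-4.74375714 -2.65433788  3.57735732] 0.009724000333602646
```

View pics/w5.png

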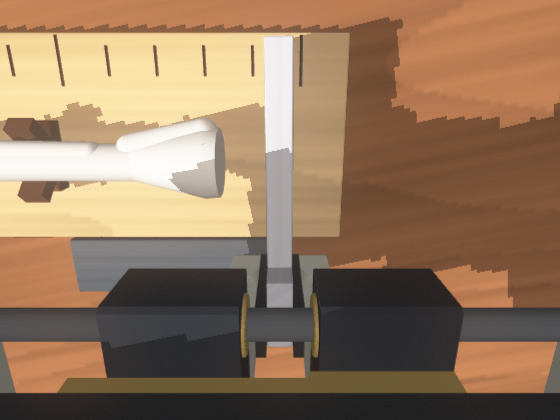

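The blade (cols 265–293) lies across the board beyond the bone's end (col 222), and the stock's inner edge (row ≈239) nearly meets the board edge (row ≈237). Measuring what is left.

```bash
python3 - <<'E'
from m import *
C=np.array([.4546,-.0874]);ex=np.array([.9812,-.193]);ey=np.array([.193,.9812])
m,im=load('w5')
print(cv2.cvtColor(im,cv2.COLOR_BGR2GRAY)[230:246,[100,140,180,220,310]].T)
w,_=wline('w5',(80,239),(225,239),.02,4);print('inner x_b',[float((p-C)@ex-.045) for p in w])
w,_=wline('w5',(5,236),(65,236),.018,4);print('board x_b',[float((p-C)@ex-.045) for p in w])
w,_=wline('w5',(300,236),(338,236),.018,4);print('board x_b',[float((p-C)@ex-.045) for p in w])
w,_=wline('w5',(265,50),(266,140),.05,4);print('blade inner y_b',[float((p-C)@ey-.16) for p in w])
w,_=wline('w5',(223,140),(224,185),.036,4);print('bone tip y_b',[float((p-C)@ey-.16) for p in w])
E
```

```text
[[211 213 213 214 216 214 182 100  85  92 112 127 133 134 133 132]
 [225 225 225 226 226 225 203 102  85  95 115 126 131 131 133 132]
 [224 224 224 225 226 224 201 101  87  96 116 126 129 130 130 132]
 [221 222 223 223 224 223 199  98  83  96 114 124 126 127 128 128]
 [145 144 145 147 149 147 135  97  92  92  94  94  94  95  96  96]]
  rms 0.0 w5 [[80.0, 236.3], [225.0, 236.2]] [[0.4789, 0.0327], [0.4657, -0.0345]] ang -101.12
inner x_b [-0.044298086634395564, -0.04428929189536954]
  rms 0.0 w5 [[5.0, 236.3], [65.0, 236.2]] [[0.4853, 0.0692], [0.4797, 0.041]] ang -101.12
board x_b [-0.04512634592386709, -0.04512266339329747]
  rms 0.0 w5 [[300.0, 236.3], [338.0, 236.2]] [[0.4581, -0.0692], [0.4546, -0.087]] ang -101.12
board x_b [-0.04510823627716919, -0.04510590185523823]
  rms 0.34 w5 [[264.1, 50.0], [264.9, 140.0]] [[0.5393, -0.0699], [0.5102, -0.0641]] ang 168.78
blade inner y_b [-0.1264659555310434, -0.1264180694709655]
  rms 0.53 w5 [[224.3, 140.0], [224.7, 185.0]] [[0.5115, -0.0475], [0.4937, -0.0434]] ang 166.77
bone tip y_b [-0.10992264280146001, -0.1092537822900845]
```

About 0.9 mm remains. Closing it gently against the edge.

arm_command:
  series: [0,0,0,0.005,0,0,0,0,0,0,0.01,0,0,0,0,0,0,0.01,0,0,0,0,0,0,0.01,0,0,0]

```text
t: 9.65
eef_pos: [0.4458, -0.0567, 0.0485]
ee_rot: [3.141, 0.002, -0.195]
force: [-8.5, 1.2, 9.4]
width: 0.0099
gripper_force: 30.0
```

arm_command:
  series: [0,0,0,0.005,0,0,0,0,0,0,0.005,0,0,0,0,0,0,0.005,0,0,0]

```text
t: 10.02
eef_pos: [0.4459, -0.0567, 0.0485]
ee_rot: [3.141, 0.003, -0.195]
force: [-11.0, 2.3, 11.7]
width: 0.0099
gripper_force: 30.0
```

```bash
python3 go.py .4546 -.0104 .0486 -11.13
```

```text
t 10.03 pos [ 0.4459 -0.0567  0.0485] rot [ 3.1408e+00  2.7000e-03 -1.9470e-01] F [-11.    2.3  11.7] w 0.0099 shift/0.1 [-0.004 -0.471 -0.001] turnz -0.0003
```

Contact made: the force rises while the position holds, so the stock is flush. I'll relax to a light press, then slide along the edge.

arm_command:
  series: [0,0,0,-0.01,0,0,0,0,0,0,-0.01,-0.06,0,0,0,0,0,-0.01,-0.12,0,0,0,0,0,-0.01,-0.18,0,0,0,0,0,-0.01,-0.22,0,0,0,0,0,-0.01,-0.22,0,0]

```text
t: 10.78
eef_pos: [0.4499, -0.0354, 0.0485]
ee_rot: [3.14, 0.002, -0.195]
force: [-6.0, -4.0, 7.0]
width: 0.0102
gripper_force: 30.0
```

```bash
python3 go.py .4546 -.0104 .0486 -11.13;python3 - <<'E'
from m import *
snap('w6')
C=np.array([.4546,-.0874]);ex=np.array([.9812,-.193]);ey=np.array([.193,.9812])
s=arm.get_state()
print('tcp board',(s['eef_pos'][:2]-C)@ex-.045,(s['eef_pos'][:2]-C)@ey-.16)
E
```

```text
t 10.78 pos [ 0.4499 -0.0354  0.0485] rot [ 3.1404e+00  1.6000e-03 -1.9460e-01] F [-6. -4.  7.] w 0.0102 shift/0.1 [-0.003 -0.254 -0.001] turnz -0.0002
10.825 [ 0.44996514 -0.03534129  0.04852711] [ 3.14051507e+00  1.47973992e-03 -1.94660874e-01] [-6.11473029 -3.46611656  7.52011726] 0.009576962538323327
tcp board -0.05959505914468926 -0.109814522481409
```

View pics/w6.png

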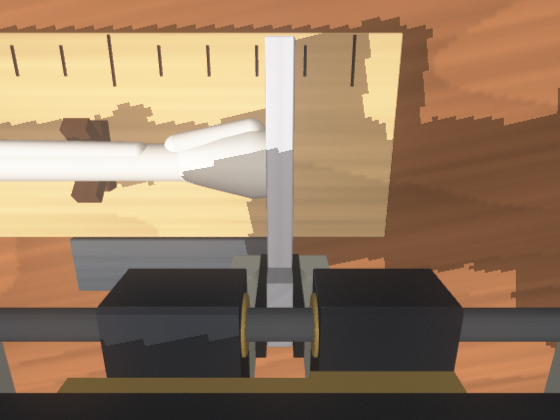

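The blade (col 266) now touches the bone's free end, with the stock still flush. About 27 mm to go: 20 mm first, then small steps watching force.

arm_command:
  series: [0,0,0,0,-0.04,-0.005,0,0,0,0,0,-0.08,-0.005,0,0,0,0,0,-0.12,-0.005,0,0,0,0,0,-0.16,-0.005,0,0,0,0,0,-0.2,-0.005,0,0,0,0,0,-0.22,-0.005,0,0,0,0,0,-0.22,-0.005,0]

```text
t: 11.7
eef_pos: [0.4543, -0.0133, 0.0486]
ee_rot: [3.141, 0.001, -0.195]
force: [-4.6, -2.7, -1.8]
width: 0.0096
gripper_force: 30.0
```

arm_command:
  series: [0,0,0,0,-0.01,0,0,0,0,0,0,-0.02,0,0,0,0,0,0,-0.03,0,0,0,0,0,0,-0.03,0,0]

```text
t: 12.2
eef_pos: [0.4549, -0.0106, 0.0486]
ee_rot: [3.141, 0.002, -0.195]
force: [-4.0, -3.3, -1.7]
width: 0.0096
gripper_force: 30.0
```

```bash
python3 - <<'E'
from m import *
C=np.array([.4546,-.0874]);ex=np.array([.9812,-.193]);ey=np.array([.193,.9812])
s=arm.get_state()
print('tcp board',(s['eef_pos'][:2]-C)@ex-.045,(s['eef_pos'][:2]-C)@ey-.16,s['force'],'Fy',s['force'][:2]@ey)
E
```

```text
tcp board -0.05957430204947054 -0.08456684866785508 [-3.96866864 -3.3059671  -1.6715693 ] Fy -4.0097679627896
```

arm_command:
  series: [0,0,0,0,-0.005,0,0,0,0,0,0,-0.01,0,0,0,0,0,0,-0.01,0,0]

```text
t: 12.58
eef_pos: [0.4551, -0.0096, 0.0486]
ee_rot: [3.141, 0.002, -0.195]
force: [-3.8, -3.4, -0.9]
width: 0.0098
gripper_force: 30.0
```

arm_command:
  series: [0,0,0,0,-0.005,0,0,0,0,0,0,-0.01,0,0,0,0,0,0,-0.01,0,0]

```text
t: 12.95
eef_pos: [0.455, -0.0092, 0.0486]
ee_rot: [3.14, 0.002, -0.195]
force: [-3.0, -8.3, -0.2]
width: 0.0094
gripper_force: 30.0
```

arm_command:
  series: [0,0,0,0,-0.005,0,0,0,0,0,0,-0.005,0,0]

```text
t: 13.2
eef_pos: [0.455, -0.0091, 0.0487]
ee_rot: [3.139, 0.002, -0.195]
force: [-3.1, -11.3, 0.9]
width: 0.01
gripper_force: 30.0
```

The head has met the stop, with about 8 N net on the bone. A touch more, then hold.

arm_command:
  series: [0,0,0,0,-0.004,0,0,0,0,0,0,-0.004,0,0,0,0,0,0,-0.004,0,0,0,0,0,0,-0.004,0,0,0,0,0,0,-0.004,0,0,0,0,0,0,-0.004,0,0]

```text
t: 13.95
eef_pos: [0.4549, -0.009, 0.0487]
ee_rot: [3.139, 0.002, -0.195]
force: [-3.1, -13.0, 1.9]
width: 0.0098
gripper_force: 30.0
```

```bash
python3 - <<'E'
from m import *
C=np.array([.4546,-.0874]);ex=np.array([.9812,-.193]);ey=np.array([.193,.9812])
s=arm.get_state()
print('tcp board',(s['eef_pos'][:2]-C)@ex-.045,(s['eef_pos'][:2]-C)@ey-.16,s['force'],'Fx,Fy',s['force'][:2]@ex,s['force'][:2]@ey)
E
```

```text
tcp board -0.059836750870859295 -0.08300005836641192 [ -3.05448813 -12.99043807   1.93574904] Fx,Fy -0.48990920834620333 -13.335734041798384
```

Pressed at about 10 N. Now I unload to near zero, then release.

arm_command:
  series: [0,0,0,0,0.01,0,0,0,0,0,0,0.018,0,0,0,0,0,0,0.018,0,0,0,0,0,0,0.018,0,0]

```text
t: 14.45
eef_pos: [0.4551, -0.0093, 0.0486]
ee_rot: [3.141, 0.001, -0.195]
force: [-5.5, -1.6, -2.3]
width: 0.0096
gripper_force: 30.0
```

```bash
python3 - <<'E'
from m import *
C=np.array([.4546,-.0874]);ex=np.array([.9812,-.193]);ey=np.array([.193,.9812])
s=arm.get_state()
print('tcp board',(s['eef_pos'][:2]-C)@ex-.045,(s['eef_pos'][:2]-C)@ey-.16,s['force'],'Fx,Fy',s['force'][:2]@ex,s['force'][:2]@ey)
E
```

```text
tcp board -0.0595474413383341 -0.08326746750770564 [-5.49811077 -1.59572931 -2.27672901] Fx,Fy -5.086770532867656 -2.6268649753979556
```

arm_command:
  series: [0,0,0,0,0,0,0.5,0,0,0,0,0,0,0.5,0,0,0,0,0,0,0.5,0,0,0,0,0,0,0.5,0,0,0,0,0,-0.4,0.5,0,0,0,0,0,-0.8,0.5,0,0,0,0,0,-1,0.5,0,0,0,0,0,-1,0.5]

```text
t: 15.45
eef_pos: [0.457, -0.0088, 0.1507]
ee_rot: [-3.139, -0.003, -0.194]
force: [1.0, -0.3, -0.9]
width: 0.0441
gripper_force: 0.0
```

arm_command:
  series: [0,0,0,-0.3,-0.4,-0.6,0.5,0,0,0,-0.5,-0.8,-1,0.5,0,0,0,-0.5,-0.8,-1,0.5,0,0,0,-0.5,-0.8,-1,0.5]

```text
t: 15.95
eef_pos: [0.422, 0.0794, 0.2485]
ee_rot: [-3.141, 0.0, -0.193]
force: [0.0, -0.2, -0.6]
width: 0.044
gripper_force: 0.0
```

```bash
python3 - <<'E'
from m import *
snap('w7')
E
```

```text
16.0 [0.42176685 0.07872458 0.24772613] [ 3.14061880e+00  1.52574636e-03 -1.93654302e-01] [ 0.32013406 -0.38089673 -0.29271398] 0.04386076869347701
```

View pics/w7.png

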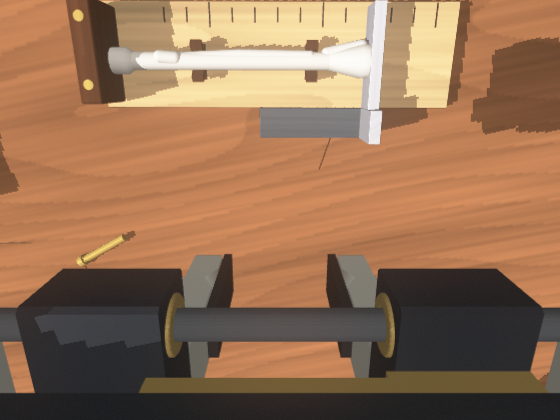

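The bone lies between the stop (head at col ≈109) and the blade (col ≈370), and the stock is flush on row ≈107. A final numeric check.

```bash
python3 - <<'E'
from m import *
C=np.array([.4546,-.0874]);ex=np.array([.9812,-.193]);ey=np.array([.193,.9812])
def bd(w):return [np.round([(p-C)@ex-.045,(p-C)@ey-.16],4).tolist() for p in w]
w,_=wline('w7',(130,107),(250,107),.018,4);print(' board near',bd(w))
w,_=wline('w7',(265,137),(355,137),.02,4);print(' stock outer (-28 => -73)',bd(w))
w,_=wline('w7',(384,10),(382,100),.05,4);print(' blade outer (y-10)',bd(w))
w,_=wline('w7',(110,52),(109.5,68),.036,4);print(' head (142)',bd(w))
E
```

```text
rms 0.0 w7 [[130.0, 106.3], [250.0, 106.2]] [[0.5124, 0.2057], [0.4907, 0.0944]] ang -101.01
 board near [[-0.0449, 0.1387], [-0.0446, 0.0254]]
  rms 0.0 w7 [[265.0, 137.2], [355.0, 137.3]] [[0.4598, 0.0863], [0.4433, 0.0012]] ang -101.01
 stock outer (-28 => -73) [[-0.0734, 0.0114], [-0.0732, -0.0752]]
  rms 0.3 w7 [[386.2, 10.2], [379.3, 99.8]] [[0.5438, -0.0314], [0.4759, -0.0182]] ang 169.03
 blade outer (y-10) [[0.0317, -0.0878], [-0.0374, -0.088]]
  rms 0.46 w7 [[107.2, 52.3], [109.1, 68.1]] [[0.5588, 0.204], [0.5463, 0.2066]] ang 168.36
 head (142) [[0.001, 0.1461], [-0.0117, 0.1462]]
```

```bash
python3 -c "
from station import arm
print(arm.job_done())"
```

```text
the job is handed in; nothing more can be done
None
```

I laid the square flush to the near edge, slid the bone home against the stop, pressed it there at about 10 N and released it. The last picture puts the stock within about 0.6 mm of the edge and parallel, and the blade inner face at y = −78 mm, where a 220 mm bone against the stop should end; the head's contact was judged from that and the force rise, as its edge read 4 mm past the stop face. The job was handed in at about 16 s and no verdict came back.

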